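# Test the friction hinge of a block heater's lid

### The job

Two block heaters stand on the bench; the hinge of the wider one has just been tightened and must be tested. Raise the wide heater's lid by its front tab until it is about half open, roughly 45 degrees, then let go and leave it standing there on its own, to show that the hinge holds. Leave the narrow heater's lid shut.

Things in the scene. Friction and masses are not known exactly. Their poses are not given: they have to be found in the camera images.
- wide_lid (a joint): the lid of the wide block heater: a white box 150 mm deep, 200 mm wide (along its hinge) and 70 mm high, fixed to the bench, with a flat grey lid of the same outline, 20 mm thick (its top 91 mm above the bench when shut). 0 = shut, grows as the lid opens upward, 1.57 = upright (fully open); it starts shut or up to 0.12 ajar. The stiff friction hinge keeps the lid at any angle where it is left; moving it takes about 2 to 4 N at the tab. Lid 0.2 kg or so.
- wide_lid_tab (a point): grip point inside the black tab of the wide lid, which sticks out level from the middle of the lid's front edge. The tab is 24 mm wide (along y), 12 mm thick (along z) and reaches 42 mm out of the lid's edge; this point lies 26 mm out from the edge, in mid-thickness, 81 mm above the bench when shut, with nothing beneath it but the bench. It turns with the lid. Axes (when shut): x from the tab to the hinge, y along the hinge, z up.
- wide_lid_hinge (a point): middle of the wide lid's hinge line, on the heater's rear rim, 70 mm above the bench and 176 mm behind the tab's grip point (which lies 11 mm above it when shut). Same axes as the tab: the lid turns about y, and x and z turn with it.
- narrow_lid (a joint): the lid of the other, narrow block heater (130 mm deep, 110 mm wide, 70 mm high, same materials and the same kind of tab), which stays shut. 0 = shut, grows as it opens (rad). The two heaters may stand in either place, 0.2 to 0.4 m apart, their tabs toward the robot.

How it is judged (in metres and radians):
On the way, in this order (a step that is already met when the one before it is completed fails the run):
1. the wide heater's lid is raised by the fingers to 33 to 57 degrees (value of joint wide_lid between 0.58 and 1 rad and contact force between the fingers and wide_lid above 0.3 N), for 0.1 s.
2. it is let go and stays at 33 to 57 degrees on its own for a second (value of joint wide_lid between 0.58 and 1 rad and contact force between anything else and wide_lid below 0.1 N), for 1 s.
At the end, for the whole second after the job is handed in: the wide heater's lid stands still by itself at 33 to 57 degrees (0.58 to 1.0 rad), touched by nothing, and the narrow heater's lid is shut (under 0.12 rad) (all of step 2 and velocity of joint wide_lid between -0.05 and 0.05 rad/s and value of joint narrow_lid below 0.12 rad).
It fails at once if the narrow heater's lid is raised (value of joint narrow_lid above 0.12 rad).
It also fails if it takes over 38 s, if anything falls off the work surface, if the arm or the gripper's body presses on something with over 40 N, if the wrist force passes 120 N, or if a joint passes its speed limit or range.

### The arm

A 6-joint arm with a two-finger parallel gripper is mounted at the origin on a cart in front of the work surface, level with it; the furniture and walls round the work are solid. World frame = base frame: x ahead of the robot, y to its left, z up, the work surface at z = 0. Lengths are in mm, angles in rad, forces in N, time in s.
With the tool pointing down it reaches from about 275 to 850 mm from the base axis. Payload 5.2 kg.
Tool frame: the origin (TCP) lies midway between the tips of the shut fingers; the grasp point (between the pads) lies robot.tcp_to_grasp behind it (robot.tcp_to_grasp is the distance from the TCP to the grasp point, in mm); z points along the fingers, x is the direction in which the jaws open and shut, and the axes are right-handed (so a half turn about z gives the same grasp; the last joint's range is limited). The gripper opens to 85 mm and grips with 20 to 120 N. Pads are 22 mm wide; open, the fingers measure 114 mm over their backs; the gripper's body (76 mm by 85 mm) begins 54 mm behind the grasp point. The pads swing forward as they close: fully open they stand 13 mm farther back than shut.
Start: joints at [0.899, 0.259, 1.535, -0, 1.348, -0.203], TCP at [248.479, 490.676, 204.91] pointing down, gripper open.
Joint ranges: [-3.14, 3.14], [-0.91, 2.08], [0.19, 2.58], [-1.22, 4.36], [0.22, 2.71], [-3.12, 3.12]. Speed limits (rad/s): [2.57, 2.57, 3.14, 3.14, 3.14, 3.14].

### API

Orientations are given as [roll, pitch, yaw] about the fixed x, y, z axes, in that order (R = Rz(yaw) Ry(pitch) Rx(roll)).
In Python, from rig import robot gives the robot as it stands. Calls block until the motion is done:
- robot.goto(position, orientation): joint-space move of the TCP to a pose.
- robot.servo_line(position, ori=None, max_speed=150): straight line of the TCP; ori=None keeps the orientation; max_speed is the mean speed in mm/s.
- robot.move_j(angles): joint-space move.
- robot.command_gripper(opening): finger opening in mm; the grip force is fixed at half the most; returns when the fingers have stopped.
- robot.hold(seconds).
- robot.inverse_kinematics(position, orientation): joint angles nearest the present ones, or None.
- robot.get_image(name): name is "side" or "top"; returns the picture (384x512x3 uint8, red, green, blue); there is no depth.
- robot.camera_info(name): a dict with "vertical_fov" (degrees; the focal length in pixels is half the picture's height over the tangent of half this angle, whatever the lens; pixels are square), "cx", "cy" (the principal point, pixels), "position" and "attitude" of the camera in the world. Camera axes: x right, y down, z forward; pixel columns grow to the right and rows downward; lengths in mm; the calibration is good to about 2 mm. A picture is of the moment at which its call begins. camera_info takes no time and is no camera call.
A pose or a line that the arm cannot do raises robot.MotionError and nothing moves.
- robot.close_job(): hands the job in, once; it reports no verdict.
Readings, each from a call of its own:
- robot.read_clock(): time.
- robot.read_joints(): joint angles.
- robot.read_joint_vel(): joint speeds.
- robot.read_tau(): joint torques, N m.
- robot.read_tool_pos(): TCP position.
- robot.read_orientation(): TCP orientation.
- robot.read_wrist_force(): force on the tool from outside, world axes, zero at the start.
- robot.read_torque(): the same for the moment, N m.
- robot.read_opening(): finger opening in mm.
Only numpy, scipy, OpenCV 4.12 (cv2) and the standard library are available. Lean on these libraries where they do the work, as an engineer would, in place of code of your own. Each camera call takes 0.05 s, during which the arm holds its last target. There are 200 camera calls.

## Working session

There is one attempt and no reset: what is moved stays moved. The work goes in short steps, each a Python script; the robot and the scene stay as the last script left them, time stands still between calls to the robot, and variables do not carry over. Pictures are saved under pics/ and viewed, about 8 in all and at most 12, crops included, and the job is handed in when it is done.

```bash
mkdir -p pics; python3 - <<'E'
from rig import robot
import cv2
for n in("top","side"):
    print(n,robot.camera_info(n)); cv2.imwrite(f"pics/{n}0.png",robot.get_image(n)[:,:,::-1])
print(robot.tcp_to_grasp,robot.read_clock(),robot.read_orientation(),robot.read_opening())
E
```

```text
top {'vertical_fov': 44.00364724393255, 'cx': 259.71291477242283, 'cy': 187.8567277336685, 'position': array([ 348.07526366, -104.15207072,  967.23576128]), 'attitude': array([-2.95811322, -0.01529994, -1.5956242 ])}
side {'vertical_fov': 48.05193607847619, 'cx': 253.65958290096415, 'cy': 187.90410507387168, 'position': array([586.51925443, 402.23691923, 949.43123951]), 'attitude': array([-2.57760959e+00, -1.34468064e-03,  3.00682040e+00])}
18.700000000000003 0.1 [-3.14121913e+00  1.60730521e-03  1.10199598e+00] 85.62330714118168
```

View pics/top0.png

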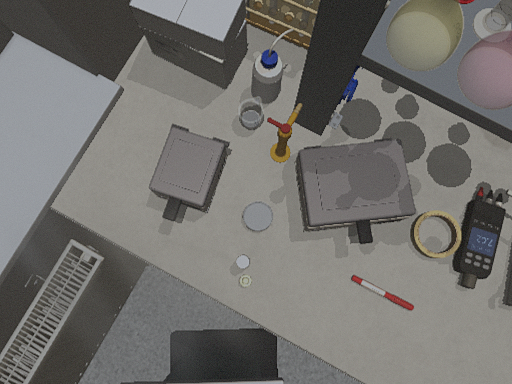

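View pics/side0.png

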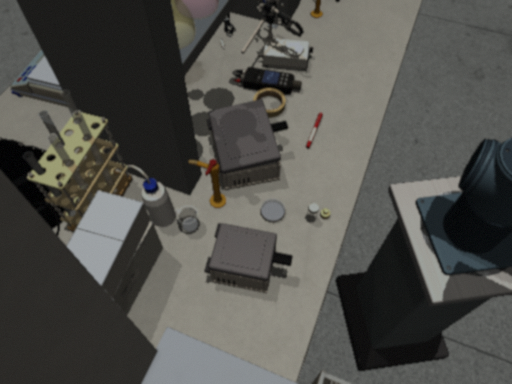

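```bash
cat > h.py <<'E'
import numpy as np, cv2
from rig import robot
from scipy.spatial.transform import Rotation as Ro
def ray(cam,px):
    i=robot.camera_info(cam); f=192/np.tan(np.radians(i['vertical_fov']/2))
    px=np.atleast_2d(np.array(px,float)); d=np.c_[(px[:,0]-i['cx'])/f,(px[:,1]-i['cy'])/f,np.ones(len(px))]
    return i['position'], d@Ro.from_euler('xyz',i['attitude']).as_matrix().T
def plane(cam,px,z):
    p,d=ray(cam,px); return p+d*((z-p[2])/d[:,2])[:,None]
def tri(pt,ps):
    (a,u),(b,v)=ray('top',pt),ray('side',ps); u,v=u[0],v[0]
    s=np.linalg.lstsq(np.c_[u,-v],b-a,rcond=None)[0]; P,Q=a+s[0]*u,b+s[1]*v
    return (P+Q)/2,np.linalg.norm(P-Q)
def blobs(cam,img,box,thr):
    x0,y0,x1,y1=box; m=(img.max(2)<thr).astype(np.uint8); k=np.zeros_like(m);k[y0:y1,x0:x1]=m[y0:y1,x0:x1]
    n,l,s,c=cv2.connectedComponentsWithStats(k)
    return [(s[i,4],c[i].round(1),cv2.boxPoints(cv2.minAreaRect(np.argwhere(l==i)[:,::-1].astype(np.float32))).round(1).tolist()) for i in range(1,n) if s[i,4]>30]
E
python3 - <<'E'
from h import *
t=cv2.imread('pics/top0.png');s=cv2.imread('pics/side0.png')
a=cv2.resize(t[125:255,285:425],None,fx=4,fy=4,interpolation=cv2.INTER_CUBIC)
b=cv2.resize(s[90:200,200:300],None,fx=4,fy=4,interpolation=cv2.INTER_CUBIC)
c=np.zeros((520,970,3),np.uint8);c[:,:560]=a;c[:440,570:]=b
cv2.imwrite('pics/crop.png',cv2.resize(c,(800,429)))
for thr in(40,50): print('top',blobs('top',t,(350,205,380,250),thr)); print('side',blobs('side',s,(270,115,295,140),thr))
print('bench pts',plane('top',[[364,231],[173,208],[310,130],[300,60],[355,150]],87).round())
E
```

```text
top []
side [(np.int32(110), array([278.7, 126.2]), [[270.6000061035156, 124.4000015258789], [285.20001220703125, 120.69999694824219], [286.8999938964844, 127.80000305175781], [272.3999938964844, 131.39999389648438]])]
top [(np.int32(217), array([363.8, 230.3]), [[355.5, 220.6999969482422], [368.79998779296875, 218.6999969482422], [372.20001220703125, 241.5], [358.8999938964844, 243.5]])]
side [(np.int32(119), array([278.5, 126.2]), [[270.29998779296875, 124.19999694824219], [285.1000061035156, 120.5], [287.0, 128.0], [272.20001220703125, 131.6999969482422]])]
bench pts [[ 425. -314.   87.]
 [ 476.   41.   87.]
 [ 623. -222.   87.]
 [ 767. -208.   87.]
 [ 581. -306.   87.]]
```

View pics/crop.png

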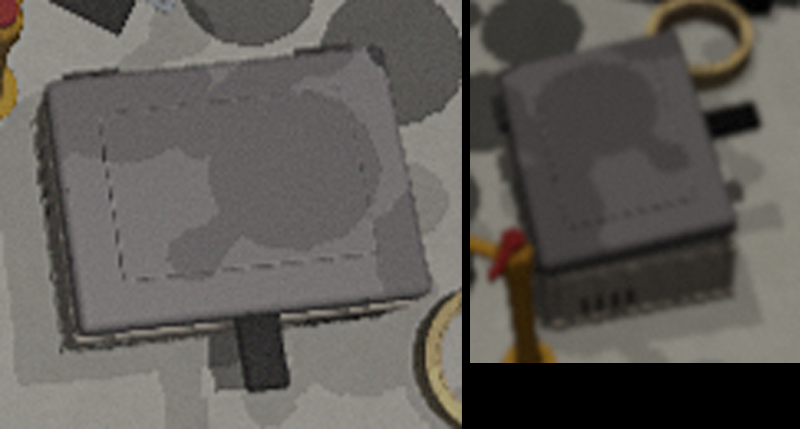

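```bash
python3 - <<'E'
from h import *
T=lambda p:np.array(p)/3.3+[285,125]
S=lambda p:(np.array(p)-[470,0])/3.3+[200,90]
print('tab end',tri(T([268.5,389]),S([757,115])))
tc=[[48,88],[382,60],[430,290],[80,333]]; sc=[[503,72],[680,35],[735,222],[545,268]]
c=plane('top',T(tc),91);print(c.round(1))
for i in range(4): j=(i+1)%4; print(np.linalg.norm(c[i]-c[j]).round(1),np.degrees(np.arctan2(*(c[j]-c[i])[1::-1])).round(1))
# side corners order: back-right(far), front-right, front-left, back-left
for k,m in zip([1,2,3,0],range(4)): print('corner',k,tri(T(tc[k]),S(sc[m])))
print('tab base/end z=87',plane('top',T([[257.5,316],[268.5,389]]),87))
E
```

```text
tab end (array([ 401.92523433, -314.44439315,   93.76629428]), np.float64(1.7923990383010915))
[[ 578.7 -199.2   91. ]
 [ 591.5 -394.3   91. ]
 [ 456.4 -410.9   91. ]
 [ 436.7 -211.5   91. ]]
195.5 -86.3
136.1 -173.0
200.3 95.7
142.6 4.9
corner 1 (array([ 594.98799147, -398.21374949,   79.56492247]), np.float64(0.6824785584127325))
corner 2 (array([ 452.21733463, -407.20399231,   95.64137061]), np.float64(8.040076539075942))
corner 3 (array([ 436.17611194, -210.77204388,   97.52897873]), np.float64(0.36247508275113444))
corner 0 (array([ 580.61995542, -199.95365154,   81.46793358]), np.float64(1.3435396830885606))
tab base/end z=87 [[ 444.36816725 -312.95349724   87.        ]
 [ 403.15889611 -316.48613349   87.        ]]
```

```bash
python3 - <<'E'
from h import *
print('slab corner',tri([121,88],[165,331]), 'post base?',plane('top',[[322,135],[297,122]],0).round(), plane('side',[[190,193],[160,175]],0).round())
psi=np.radians(4.9);ex=np.array([np.cos(psi),np.sin(psi),0]);ey=np.array([-np.sin(psi),np.cos(psi),0]);ez=np.array([0,0,1.])
G0=np.array([418,-313.7,88]);H=np.array([593.3,-298.7,70])
for sg in(1,-1):
  for a,th,ret in((35,0,100),(35,0,0),(12,.4,0),(-10,.85,0),(-10,.85,110)):
    r=np.radians(a); z=np.sin(r)*ex-np.cos(r)*ez; x=sg*ey
    e=Ro.from_matrix(np.c_[x,np.cross(z,x),z]).as_euler('xyz')
    th0=.05+th if th else .05
    g=H+ex*(-176*np.cos(th0)-11*-np.sin(th0)*-1*-1)+ez*(176*np.sin(th0)+11*np.cos(th0))
    q=robot.inverse_kinematics(g+z*(18.7-ret),e)
    print(sg,a,th,ret,g.round(),None if q is None else np.round(q,2))
E
```

```text
slab corner (array([734.51303132, 155.8692437 ,  43.65781617]), np.float64(2.6248919386737364)) post base? [[ 638. -258.    0.]
 [ 668. -206.    0.]] [[ 670. -199.    0.]
 [ 746. -266.    0.]]
1 35 0 100 [ 419. -314.   90.] [-1.44  0.06  2.1   0.71  1.08  2.8 ]
1 35 0 0 [ 419. -314.   90.] [-1.29  0.25  2.14  0.87  0.83  2.7 ]
1 12 0.4 0 [ 440. -312.  156.] [-0.95  0.21  1.8   0.21  1.04 -2.7 ]
1 -10 0.85 0 [ 493. -307.  215.] [-0.67  0.42  1.35 -0.12  1.51 -2.32]
1 -10 0.85 110 [ 493. -307.  215.] [-0.65  0.4   1.11 -0.12  1.76 -2.32]
-1 35 0 100 [ 419. -314.   90.] [-1.44  0.06  2.1   0.71  1.08 -0.34]
-1 35 0 0 [ 419. -314.   90.] [-1.29  0.25  2.14  0.87  0.83 -0.44]
-1 12 0.4 0 [ 440. -312.  156.] [-0.95  0.21  1.8   0.21  1.04  0.44]
-1 -10 0.85 0 [ 493. -307.  215.] [-0.67  0.42  1.35 -0.12  1.51  0.83]
-1 -10 0.85 110 [ 493. -307.  215.] [-0.65  0.4   1.11 -0.12  1.76  0.82]
```

```bash
cat >> h.py <<'E'
psi=np.radians(4.9);ex=np.array([np.cos(psi),np.sin(psi),0]);ey=np.array([-np.sin(psi),np.cos(psi),0]);ez=np.array([0,0,1.])
H=np.array([593.3,-298.7,70])
def pose(a,th,ret=0,dy=0):
    r=np.radians(a); z=np.sin(r)*ex-np.cos(r)*ez
    e=Ro.from_matrix(np.c_[-ey,np.cross(z,-ey),z]).as_euler('xyz')
    g=H+ey*dy+ex*(-176*np.cos(th)+11*np.sin(th))+ez*(176*np.sin(th)+11*np.cos(th))
    return g+z*(18.7-ret),e
E
python3 - <<'E'
from h import *
robot.goto(*pose(28,.05,90))
print(robot.read_clock(),robot.read_tool_pos(),pose(28,.05,90)[0])
c=[]
for n in('top','side'):
    im=robot.get_image(n)[:,:,::-1]; x,y=(265,130) if n=='top' else (190,60)
    c.append(cv2.resize(im[y:y+140,x:x+130],None,fx=3,fy=3,interpolation=cv2.INTER_CUBIC))
cv2.imwrite('pics/pre.png',np.hstack(c))
E
```

```text
2.9833 [ 385.73876498 -316.01671949  152.77567418] [ 385.35915244 -316.52681914  152.73675003]
```

View pics/pre.png

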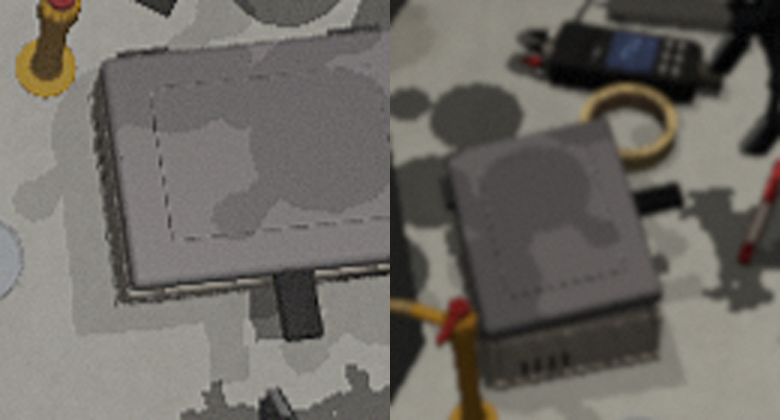

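```bash
cat >> h.py <<'E'
def proj(cam,P):
    i=robot.camera_info(cam); f=192/np.tan(np.radians(i['vertical_fov']/2))
    d=(np.atleast_2d(P)-i['position'])@Ro.from_euler('xyz',i['attitude']).as_matrix()
    return d[:,:2]/d[:,2:]*f+[i['cx'],i['cy']]
E
python3 - <<'E'
from h import *
p=robot.read_tool_pos(); R=Ro.from_euler('xyz',robot.read_orientation()).as_matrix()
P=np.array([p,p+42*R[:,0]-13*R[:,2],p-42*R[:,0]-13*R[:,2],pose(28,.05,18.7)[0]])
c=[]
for n in('top','side'):
    im=robot.get_image(n)[:,:,::-1].copy()
    for u,col in zip(proj(n,P),((0,0,255),(0,255,0),(255,0,0),(255,0,255))): cv2.circle(im,tuple(int(v) for v in u.round()),2,col,-1)
    print(n,proj(n,P).round(1).tolist())
    x,y=(280,150) if n=='top' else (200,40)
    c.append(cv2.resize(im[y:y+200,x:x+150],None,fx=2.6,fy=2.6,interpolation=cv2.INTER_CUBIC))
cv2.imwrite('pics/pre2.png',np.hstack(c))
E
```

```text
top [[375.9, 250.5], [402.7, 251.0], [353.5, 256.5], [364.7, 234.4]]
side [[294.5, 107.9], [292.7, 92.2], [302.0, 116.9], [280.2, 126.6]]
```

View pics/pre2.png

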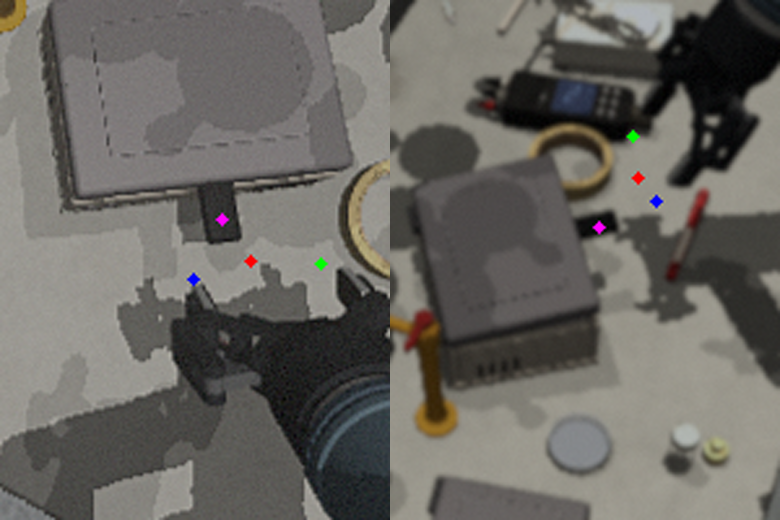

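```bash
python3 - <<'E'
from h import *
p=robot.read_tool_pos(); R=Ro.from_euler('xyz',robot.read_orientation()).as_matrix()
print(p,robot.read_orientation(),R.round(2).tolist())
for t,s in(((358,261.5),(311.5,109)),((412.7,253.8),(298,84))):
    q,e=tri(t,s); print(q.round(1),e.round(1),'tool frame',(R.T@(q-p)).round(1))
E
```

```text
[ 385.69473964 -316.15424256  152.75585019] [-2.65288294e+00 -1.16543759e-05 -1.48424104e+00] [[0.09, -0.88, 0.47], [-1.0, -0.08, 0.04], [0.0, -0.47, -0.88]]
[ 362.1 -272.5  194.7] 10.8 tool frame [-45.5  -2.2 -46.3]
[ 374.  -365.9  185.4] 7.6 tool frame [ 48.6  -1.2 -36.3]
```

```bash
python3 - <<'E'
from h import *
robot.command_gripper(24)
p=robot.read_tool_pos(); R=Ro.from_euler('xyz',robot.read_orientation()).as_matrix()
P=np.array([p,p-18.7*R[:,2]])
c=[]
for n in('top','side'):
    im=robot.get_image(n)[:,:,::-1].copy()
    cv2.imwrite(f'pics/c_{n}.png',im)
    print(n,proj(n,P).round(1).tolist())
    x,y=(320,210) if n=='top' else (260,60)
    im=cv2.resize(im[y:y+75,x:x+80],None,fx=5,fy=5,interpolation=cv2.INTER_CUBIC)
    for u,col in zip(proj(n,P),((0,0,255),(0,255,0))): cv2.circle(im,tuple(int(v) for v in ((u-[x,y]+.5)*5)),3,col,-1)
    c.append(im)
cv2.imwrite('pics/closed.png',np.hstack(c)); print(robot.read_clock(),robot.read_opening())
E
```

```text
top [[376.2, 250.7], [379.5, 255.5]]
side [[294.6, 107.7], [298.7, 102.5]]
3.8917 24.030293375152173
```

View pics/closed.png

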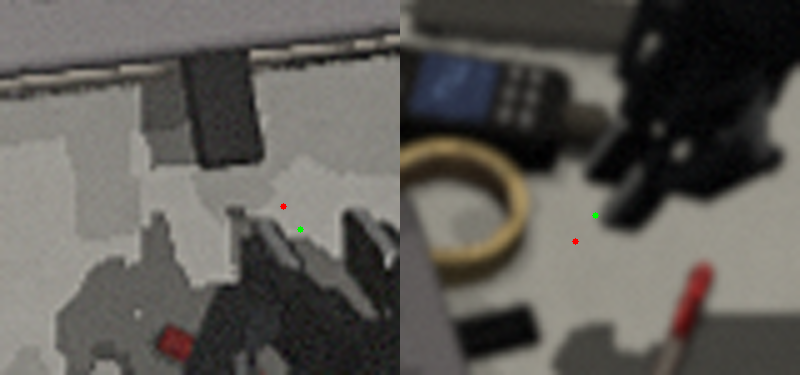

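```bash
python3 - <<'E'
from h import *
p=robot.read_tool_pos(); R=Ro.from_euler('xyz',robot.read_orientation()).as_matrix()
for t,s in(((253,217),(612,224)),((350,212),(590,177)),((303,215),(602,199))):
    q,e=tri(np.array(t)/5+[319.5,209.5],(np.array(s)-[400,0])/5+[259.5,59.5]); print(q.round(1),e.round(1),'tool frame',(R.T@(q-p)).round(1))
E
```

```text
[ 377.6 -295.9  187.1] 6.4 tool frame [-21.2 -10.9 -33.2]
[ 380.  -329.4  184.2] 3.2 tool frame [ 12.4  -9.1 -30.8]
[ 378.4 -312.8  186.4] 5.1 tool frame [ -4.3 -10.  -32.8]
```

```bash
python3 - <<'E'
from h import *
robot.command_gripper(60)
robot.servo_line(pose(28,.05,0)[0],max_speed=100)
p=robot.read_tool_pos(); R=Ro.from_euler('xyz',robot.read_orientation()).as_matrix()
P=np.array([p,p-18.7*R[:,2]])
c=[]
for n in('top','side'):
    im=robot.get_image(n)[:,:,::-1].copy()
    cv2.imwrite(f'pics/d_{n}.png',im)
    x,y=(315,190) if n=='top' else (240,70)
    im=cv2.resize(im[y:y+90,x:x+80],None,fx=5,fy=5,interpolation=cv2.INTER_CUBIC)
    for u,col in zip(proj(n,P),((0,0,255),(0,255,0))): cv2.circle(im,tuple(int(v) for v in ((u-[x,y]+.5)*5)),3,col,-1)
    c.append(im)
cv2.imwrite('pics/at.png',np.hstack(c)); print(robot.read_clock(),robot.read_opening(),p,robot.read_wrist_force())
E
```

```text
5.4833 59.80952849053698 [ 427.50439504 -313.29951619   73.68628812] [ 0.22899772 -0.50770243 -0.24362587]
```

View pics/at.png

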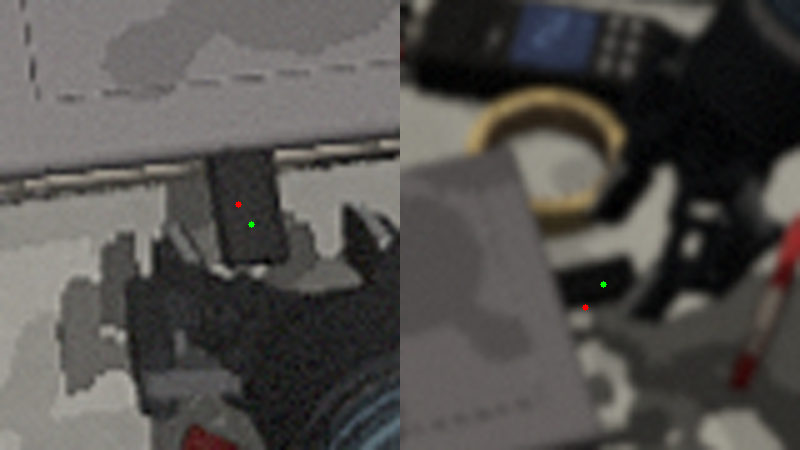

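```bash
python3 - <<'E'
from h import *
p=robot.read_tool_pos(); R=Ro.from_euler('xyz',robot.read_orientation()).as_matrix()
for t,s in(((168,238),(640,312)),((348,210),(600,217))):
    q,e=tri(np.array(t)/5+[314.5,189.5],(np.array(s)-[400,0])/5+[239.5,69.5]); print(q.round(1),e.round(1),'tool frame',(R.T@(q-p)).round(1))
# tab end corners here: top (222,268),(287,262); side (637,262),(628,290)
q,e=tri(np.array((254,264))/5+[314.5,189.5],(np.array((633,278))-[400,0])/5+[239.5,69.5]); print('tab end',q.round(1),e)
E
```

```text
[ 410.3 -276.8  112.6] 5.4 tool frame [-37.9  -5.8 -40.8]
[ 419.1 -343.   111.4] 4.9 tool frame [ 28.8  -8.  -38.2]
tab end [ 403.7 -312.7   94.6] 0.08423613634556354
```

```bash
python3 - <<'E'
from h import *
robot.command_gripper(12)
print(robot.read_clock(),robot.read_opening(),robot.read_wrist_force())
E
```

```text
5.9083 21.768919534554634 [-3.7490987   3.91952448  2.52260951]
```

```bash
python3 - <<'E'
from h import *
robot.hold(.15)
c=[]
for n in('top','side'):
    im=robot.get_image(n)[:,:,::-1].copy()
    x,y=(315,190) if n=='top' else (240,70)
    c.append(cv2.resize(im[y:y+90,x:x+80],None,fx=5,fy=5,interpolation=cv2.INTER_CUBIC))
cv2.imwrite('pics/grip.png',np.hstack(c)); print(robot.read_clock(),robot.read_opening(),robot.read_tool_pos(),robot.read_wrist_force(),robot.read_torque())
E
```

```text
6.1583 21.739891537324215 [ 426.78085379 -311.08826423   72.76501291] [-3.8619052   2.10012111  1.59170644] [0.52867666 0.63442238 0.34275658]
```

View pics/grip.png

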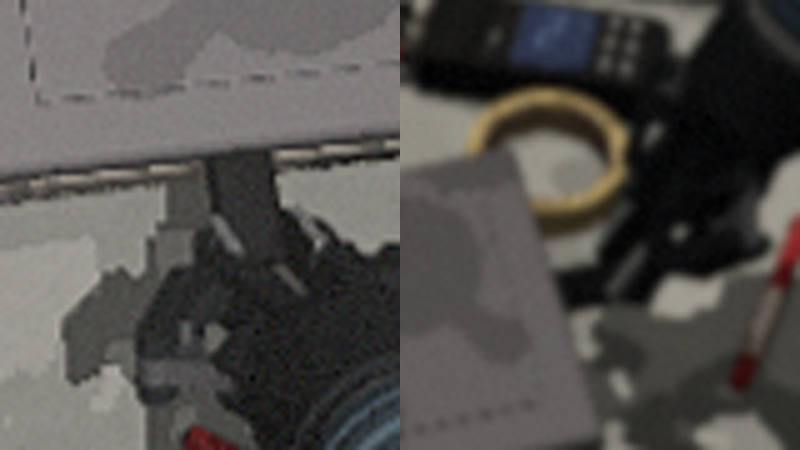

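```bash
python3 - <<'E'
from h import *
for th in(.12,.2,.28):
    P,e=pose(28-36*(th-.05)/.75,th,dy=1.5)
    robot.servo_line(P,e,max_speed=60)
    print(round(robot.read_clock(),2),robot.read_opening(),(robot.read_tool_pos()-P).round(1),robot.read_wrist_force().round(1))
c=[]
for n in('top','side'):
    im=robot.get_image(n)[:,:,::-1].copy()
    x,y=(285,120) if n=='top' else (190,60)
    c.append(cv2.resize(im[y:y+140,x:x+130],None,fx=3,fy=3,interpolation=cv2.INTER_CUBIC))
cv2.imwrite('pics/lift1.png',np.hstack(c))
E
```

```text
6.51 21.782478442062335 [-0.3  0.4  0.1] [-4.5  1.6  2.5]
6.88 21.95612548639423 [-0.3  0.4 -0.1] [-3.9  2.   1.8]
7.26 21.87217879150849 [-0.3  0.4 -0.3] [-3.2 -0.3  1.2]
```

View pics/lift1.png

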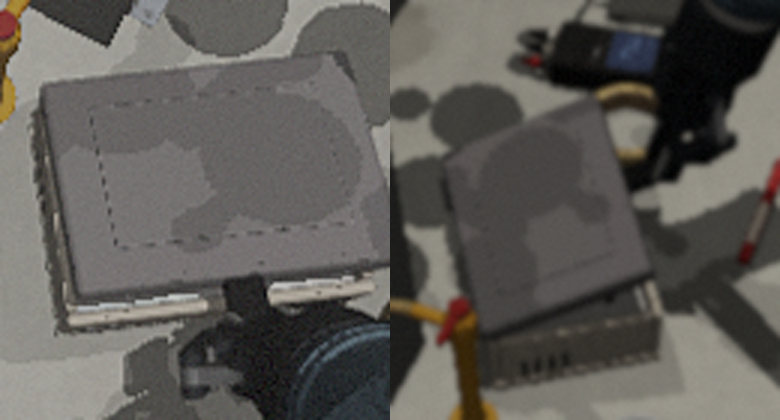

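```bash
python3 - <<'E'
from h import *
for th in(.38,.48,.58,.68,.78):
    P,e=pose(28-36*(th-.05)/.75,th,dy=1.2)
    robot.servo_line(P,e,max_speed=60)
    print(round(robot.read_clock(),2),round(robot.read_opening(),1),(robot.read_tool_pos()-P).round(1),robot.read_wrist_force().round(1))
robot.hold(.2)
c=[]
for n in('top','side'):
    im=robot.get_image(n)[:,:,::-1].copy()
    x,y=(270,110) if n=='top' else (190,40)
    c.append(cv2.resize(im[y:y+140,x:x+130],None,fx=3,fy=3,interpolation=cv2.INTER_CUBIC))
cv2.imwrite('pics/lift2.png',np.hstack(c))
E
```

```text
7.78 21.8 [-0.3  0.7 -0.5] [-2.8  2.2  1.4]
8.21 21.7 [-0.2  0.7 -0.5] [-2.7  3.2  0.6]
8.63 22.0 [-0.   0.8 -0.4] [-2.4  3.8 -0.2]
9.06 21.3 [ 0.3  0.8 -0.4] [-0.7  4.8 -0.6]
9.48 21.8 [ 1.3  0.9 -0.6] [ 2.8  5.1 -2.3]
```

View pics/lift2.png

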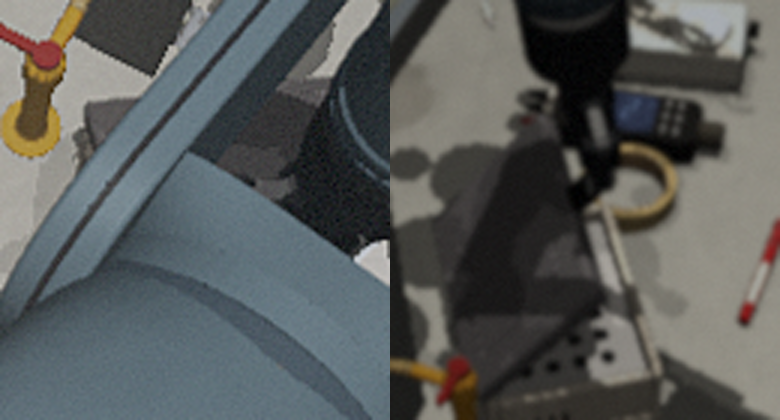

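```bash
python3 - <<'E'
from h import *
robot.command_gripper(85)
R=Ro.from_euler('xyz',robot.read_orientation()).as_matrix(); p=robot.read_tool_pos()
print(robot.read_opening(),robot.read_wrist_force().round(1))
robot.servo_line(p-R[:,2]*90,max_speed=80)
print(robot.read_clock(),robot.read_wrist_force().round(1))
q=robot.read_joints(); q[0]+=.9; robot.move_j(q)
robot.hold(.3)
c=[]
for n in('top','side'):
    im=robot.get_image(n)[:,:,::-1].copy(); cv2.imwrite(f'pics/f_{n}.png',im)
    x,y=(285,110) if n=='top' else (190,40)
    c.append(cv2.resize(im[y:y+140,x:x+130],None,fx=3,fy=3,interpolation=cv2.INTER_CUBIC))
cv2.imwrite('pics/rel.png',np.hstack(c)); print(robot.read_clock(),robot.read_tool_pos())
E
```

```text
85.45803140647584 [ 0.1 -0.3 -0.5]
11.6917 [ 0.  -0.4 -0.4]
13.9167 [541.68129492 188.64933781 271.78305023]
```

View pics/rel.png

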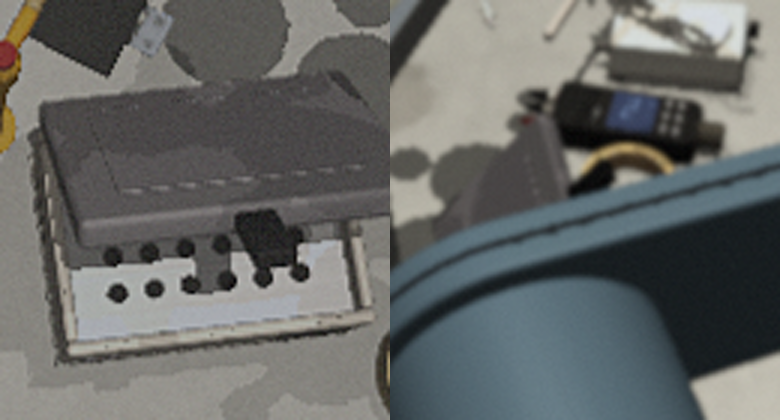

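```bash
python3 - <<'E'
from h import *
for th in(.5,.6,.7,.8,.9,1.0):
    f=lambda x,y,z:H+ey*y+ex*(x*np.cos(th)+z*np.sin(th))+ez*(-x*np.sin(th)+z*np.cos(th))
    print(th,[((proj('top',f(*v))[0]-[285,110]+.5)*3).round().tolist() for v in((-150,100,21),(-150,100,1),(-192,0,11))], ((proj('side',f(-192,0,11))[0]-[190,40]+.5)*3+[390,0]).round())
E
```

```text
0.5 [[83.0, 290.0], [81.0, 310.0], [271.0, 341.0]] [653. 198.]
0.6 [[83.0, 270.0], [82.0, 294.0], [275.0, 318.0]] [641. 186.]
0.7 [[83.0, 248.0], [83.0, 275.0], [279.0, 292.0]] [626. 176.]
0.8 [[82.0, 224.0], [83.0, 254.0], [281.0, 263.0]] [609. 166.]
0.9 [[81.0, 199.0], [82.0, 231.0], [282.0, 231.0]] [591. 158.]
1.0 [[80.0, 173.0], [81.0, 207.0], [283.0, 197.0]] [570. 152.]
```

```bash
python3 - <<'E'
from h import *
robot.hold(.5); print(robot.read_clock(),robot.read_wrist_force().round(2)); robot.close_job()
E
```

```text
14.4167 [ 0.89 -0.38 -0.32]
the job is handed in; nothing more can be done
```

I gripped the wide heater's lid by its front tab and raised it along the hinge arc to about 45°. I then let go, backed the arm well clear and handed the job in at 14.4 s of the 38 s allowed.

- **Lid angle:** the last pictures, taken about 2 s after the fingers had withdrawn from the tab, put the lid at about 0.80 rad (46°). The lid corners in the top view and the tab end in both views agree closely. I took one set of pictures after release, so I did not measure the lid's movement.
- **Contact forces:** the wrist force stayed around 7 N or less at each check and was near zero after release, so nothing pressed hard.
- **Narrow heater:** the arm never went near it. I did not check its lid in the final pictures.
- **Disagreement:** my two-camera estimate put the fingertips about 30 mm farther back than the reported tool position. Test-closing at the planned grasp pose did catch the tab. The fingers stopped at 21.8 mm, against a nominal 24 mm tab width, and the grip held through the lift. I did not resolve the offset, and the tab may have been gripped nearer its tip than intended.

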